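# Clamp a steam wand in the yoke vise

### The arm

A 6-joint arm with a two-finger parallel gripper is mounted at the origin on the work surface. World frame = base frame: x ahead of the robot, y to its left, z up, the work surface at z = 0. Lengths are in m, angles in rad, forces in N, time in s.
With the tool pointing down it reaches from about 0.325 to 0.9 m from the base axis. Payload 6.1 kg.
Tool frame: the origin (TCP) lies midway between the tips of the shut fingers; the grasp point (between the pads) lies 19 mm behind it; x points along the fingers, y is the direction in which the jaws open and shut, and the axes are right-handed (so a half turn about x gives the same grasp; the last joint's range is limited). The gripper opens to 85 mm and grips with 20 to 120 N. Pads are 22 mm wide; open, the fingers measure 114 mm over their backs; the gripper's body (76 mm by 85 mm) begins 54 mm behind the grasp point. The pads swing forward as they close: fully open they stand 13 mm farther back than shut.
Start: joints at [1.085, 0.22, 1.526, -0, 1.395, -0.126], TCP at [0.22, 0.585, 0.231] pointing down, gripper open.
Joint ranges: [-2.98, 2.98], [-0.91, 2.08], [0.09, 2.57], [-1.24, 4.39], [0.2, 2.65], [-2.68, 2.68]. Speed limits (rad/s): [2.57, 2.57, 3.01, 3.14, 3.14, 3.14].

### API

Orientations are given as [roll, pitch, yaw] about the fixed x, y, z axes, in that order (R = Rz(yaw) Ry(pitch) Rx(roll)).
In Python, from plant import movep, move_l, set_joints, gripper_to, hold, inverse_kinematics, observe, get_image, get_calibration, Unreachable, job_done gives the robot as it stands. Calls block until the motion is done:
- movep(position, orientation): joint-space move of the TCP to a pose.
- move_l(position, feed=0.15, rotation=None, max_force=None): straight line of the TCP; rotation=None keeps the orientation; feed is the mean speed in m/s. With max_force (N) it stops when the force on the tool has changed by that much, and returns True; else False.
- set_joints(angles): joint-space move.
- gripper_to(opening, f_grip=None): finger opening in m; f_grip is the grip in N (None keeps the last); returns when the fingers have stopped.
- hold(seconds).
- inverse_kinematics(position, orientation): joint angles nearest the present ones, or None.
- observe(): the state.
- get_image(name): name is "scene" or "top" or "wrist"; returns (picture, depth): 400x640x3 uint8, red, green, blue; 400x640 float32, m along the optical axis (not along the pixel's ray), 0 where there is no reading.
- get_calibration(name): a dict with "intrinsics" (3x3 intrinsics, pixels), "world_from_camera" (4x4, takes a point from camera to world coordinates). Camera axes: x right, y down, z forward; pixel columns grow to the right and rows downward; lengths in m; the calibration is good to about 2 mm. The wrist camera is an equidistant fisheye: a pixel r from the principal point sees the ray r / f radians off the axis. A picture is of the moment at which its call begins: read the wrist's pose just before it. get_calibration takes no time and is no camera call; for the wrist camera it gives the pose at the moment of the call.
A pose or a line that the arm cannot do raises Unreachable and nothing moves.
- job_done(): hands the job in, once; it reports no verdict.
The state is a dict: "time_s": time; "q": joint angles; "joint_velocities": joint speeds; "joint_torque": joint torques, N m; "eef_pos": TCP position; "tcp_rot": TCP orientation; "ft_force": force on the tool from outside, world axes, zero at the start; "torque": the same for the moment, N m; "opening": finger opening in m.
Only numpy, scipy, OpenCV 4.12 (cv2) and the standard library are available. Lean on these libraries where they do the work, as an engineer would, in place of code of your own. Each camera call takes 0.05 s, during which the arm holds its last target. There are 200 camera calls.

### The job

Get the espresso machine's steam wand ready for having its nozzle changed: pick it up by its black sleeve, slide it nozzle first through the jaws of the yoke vise until the sleeve's front end stops against the lower jaw and the tube lies in the V, and let go of it. Then hold the T-handle and turn it clockwise, seen from above, until the screw goes clearly stiff and the wand is clamped firmly, but without crushing its thin tube. Let go, and leave everything else on the counter where it is.

Things in the scene. Friction and masses are not known exactly. Their poses are not given: they have to be found in the camera images.
- sleeve (a point): Centre of the steam wand's black rubber sleeve: flat-sided, 90 mm long, 24 wide, 15 high. The wand is a straight steel tube (15 mm diameter, 0.2 kg, 222 mm over all) with this sleeve round its rear part. x axis: along the wand to the nozzle; z up. It lies level on the counter at the start, axis 7.5 mm up. Best held by the sleeve's rear half, so that the gripper stays clear of the T-handle.
- shoulder (a point): Point on the wand's axis in the plane of the sleeve's front end, 45 mm ahead of the sleeve's centre; axes as the sleeve's. This end is wider than the tube and stops against the lower jaw. The tube sticks out 116 mm beyond it; the wand balances about 13 mm ahead of it. Behind the sleeve is a 16 mm brass stub.
- tip (a point): Rounded free end (nozzle) of the wand, on its axis, 161 mm ahead of the sleeve's centre.
- vise: Small grey cast-iron yoke vise bolted to the counter: foot 160 mm (x) by 84 mm (y), two uprights with a 72 mm wide window between them, and a bridge whose nut boss tops out at 122 mm. Origin on the counter below the upright screw's axis; z up. The wand goes through the window along the vise's y axis, put in from the +y side and moved towards -y.
- seat (a point): Where the axis of a wand lying in the lower jaw crosses the screw's axis, about 55 mm up; the jaw's packing differs from day to day, so the true height is within 1.5 mm of this point. Axes as the vise's. Lower jaw: steel block 36 mm wide, 32 mm long (y), with a 90 degree V groove 20 mm wide, 10 mm deep, its top level with this point. The flat upper jaw hangs 3 to 7.5 mm above a seated tube.
- jaw_face (a point): Point in the plane of the lower jaw's +y end face, 16 mm from the seat along y, at the seat's height; where the sleeve's front end (shoulder) must come to stop.
- handle (a point): Centre of the T-handle's cross bar: round, 13 mm diameter, 97 mm over its ball ends, on top of the upright screw (shank 13 mm), about 160 mm above the counter. x axis along the bar, turning with it; z up. The bar starts within 0.4 rad of the vise's x axis. Each radian of clockwise turn lowers the upper jaw, screw and handle by 2 mm.
- t_handle (a joint): Turn of the T-handle, rad, growing clockwise from above. For 1.4 to 3.8 rad from the start the screw runs free with an even drag (friction about 0.15 N m); then the upper jaw meets the wand and the torque climbs by about 0.05 N m each 0.1 rad. Well clamped: 0.13 to 0.23 N m above the free-running level; under 0.1 is loose, over 0.27 crushes the tube. It stays clamped when let go.
- portafilter_a: Portafilter lying on the grey mat, bystander: bowl of 72 mm diameter, 40 mm high, long black handle; origin under its bowl.
- portafilter_b: A second portafilter on the mat, bystander, like the first.
- pitcher: Steel milk pitcher with a handle, bystander, 80 mm wide, 97 mm high.
- tamper: Steel coffee tamper standing on its base, bystander, 58 mm diameter, 83 mm high.
- cup: Black coffee mug, bystander, 72 mm diameter, 62 mm high.
- spanner: Open-ended spanner lying flat, bystander, 150 mm long.
- dish: Shallow steel dish, bystander, 90 mm diameter, 28 mm high.
Not all that is in view belongs to the job. Leave any pink or turquoise look-alike of the part that bears sleeve alone.

How it is judged:
On the way, in this order (a step that is already met when the one before it is completed fails the run):
1. the wand lies home in the vise, let go: the sleeve's front end within 4 mm of its place at the lower jaw's face (distance between shoulder and jaw_face below 0.004 m and contact force between wand and the fingers below 0.1 N), for 0.2 s.
2. the T-handle has clamped it (contact force between upper_jaw and wand above 45 N), for 0.2 s.
At the end, for the whole second after the job is handed in: The wand lies in the lower jaw's V with its sleeve's front end within 4 mm of its place at the jaw's face and its axis within 0.06 rad of the V's, pressed by the upper jaw with 45 to 140 N (a torque of about 0.1 to 0.27 N m above the free-running level), and the T-handle stands still (contact force between upper_jaw and wand between 45 and 140 N and distance between shoulder and jaw_face below 0.004 m and angle between the x axis of shoulder and the y axis of seat, either way round below 0.06 rad and velocity of joint t_handle between -0.05 and 0.05 rad/s); the robot touches nothing.
It fails at once if the wand's tube is crushed: the upper jaw presses it with more than 140 N (contact force between upper_jaw and wand above 140 N).
It fails at once if a bystander is moved by more than 20 mm (distance of any of portafilter_a, portafilter_b, pitcher, tamper, cup, spanner, dish from where it was at the start of the episode above 0.02 m).
It also fails if it takes over 72 s, if anything falls off the work surface, if the arm or the gripper's body presses on something with over 40 N, if the wrist force passes 120 N, or if a joint passes its speed limit or range.

## Working session

There is one attempt and no reset: what is moved stays moved. The work goes in short steps, each a Python script; the robot and the scene stay as the last script left them, time stands still between calls to the robot, and variables do not carry over. Pictures are saved under pics/ and viewed, about 8 in all and at most 12, crops included, and the job is handed in when it is done.

```bash
ls; mkdir -p pics
python3 - <<'E'
from plant import *
import cv2,numpy as np
for n in ("top","scene"):
    im,d=get_image(n); c=get_calibration(n)
    np.savez(f"pics/{n}0.npz",im=im,d=d,K=c["intrinsics"],T=c["world_from_camera"])
    cv2.imwrite(f"pics/{n}0.png",im[:,:,::-1]); print(n,np.round(c["intrinsics"],1).tolist(),np.round(c["world_from_camera"],3).tolist())
o=observe(); print(o["time_s"],o["eef_pos"],o["tcp_rot"],o["ft_force"])
E
```

```text
pics
top [[511.2, 0.0, 317.3], [0.0, 511.2, 198.5], [0.0, 0.0, 1.0]] [[0.011, -0.988, 0.156, 0.274], [-1.0, -0.013, -0.008, 0.127], [0.01, -0.156, -0.988, 1.606], [0.0, 0.0, 0.0, 1.0]]
scene [[379.6, 0.0, 317.1], [0.0, 379.6, 197.4], [0.0, 0.0, 1.0]] [[0.478, 0.603, -0.639, 1.382], [0.878, -0.314, 0.36, -0.373], [0.016, -0.733, -0.68, 1.01], [0.0, 0.0, 0.0, 1.0]]
0.1 [0.21979272 0.58450709 0.23031431] [-1.70538216  1.56906306 -2.06517687] [-0.01897855  0.95536672  0.22661833]
```

View pics/top0.png

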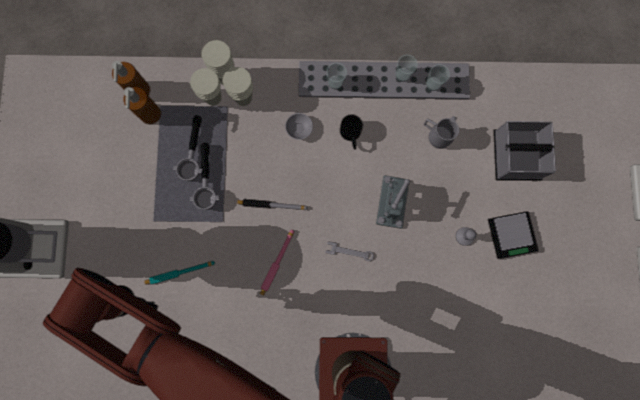

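View pics/scene0.png

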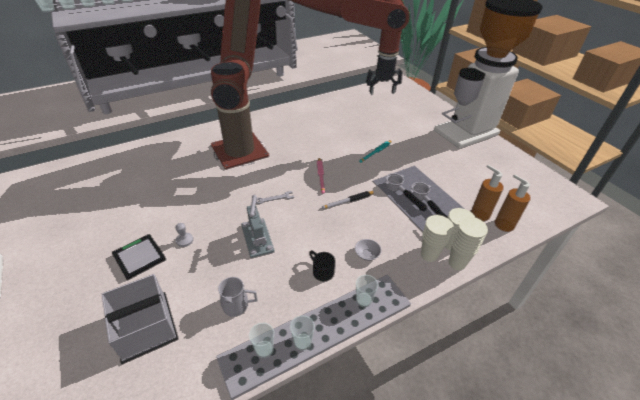

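The top view shows the wand at about (238–312, 200–210) with its nozzle to the right. The vise is at about (393, 203), with its handle on top near (400, 190). The pink and turquoise wands are the decoys. Next I'll zoom in and segment.

```bash
cat > h.py <<'E'
import numpy as np,cv2
def pts(im,d,K,T,box):
    u0,v0,u1,v1=box; v,u=np.mgrid[v0:v1,u0:u1]; z=d[v0:v1,u0:u1]
    p=np.stack([(u-K[0,2])/K[0,0]*z,(v-K[1,2])/K[1,1]*z,z,np.ones_like(z)],-1)
    return (p@T.T)[...,:3],u,v
def onplane(u,v,K,T,h):
    r=T[:3,:3]@np.array([(u-K[0,2])/K[0,0],(v-K[1,2])/K[1,1],1]); return T[:3,3]+r*(h-T[2,3])/r[2]
E
python3 - <<'E'
from h import *
f=np.load("pics/top0.npz"); im,d,K,T=f["im"],f["d"],f["K"],f["T"]
a=cv2.resize(im[185:225,230:325],None,fx=8,fy=8,interpolation=cv2.INTER_CUBIC)[:,:,::-1]
b=cv2.resize(im[170:235,370:470],None,fx=7.6,fy=4*1.9,interpolation=cv2.INTER_CUBIC)[:, :760,::-1]
b=cv2.resize(im[172:232,368:416],None,fx=5,fy=5,interpolation=cv2.INTER_CUBIC)[:,:,::-1]
dd=pts(im,d,K,T,(368,172,416,232))[0][...,2]
dz=cv2.applyColorMap(cv2.resize((np.clip(dd,0,.18)/.18*255).astype(np.uint8),None,fx=5,fy=5,interpolation=cv2.INTER_NEAREST),cv2.COLORMAP_JET)
c=np.zeros((320,760,3),np.uint8); c[:300,:240]=b; c[:300,250:490]=dz
img=np.vstack([a*2 if a.max()<120 else a,c]); cv2.imwrite("pics/z1.png",img)
# wand pts
p,u,v=pts(im,d,K,T,(230,190,325,220)); m=(p[...,2]>.005)
g=im[190:220,230:325]
print("table z",np.median(p[...,2][~m]))
q=p[m]; print(m.sum(), q[:,1].min(),q[:,1].max(),q[:,0].mean())
p,u,v=pts(im,d,K,T,(368,165,420,235))
for lo,hi in((.01,.03),(.03,.06),(.06,.1),(.1,.13),(.145,.18)):
    s=(p[...,2]>lo)&(p[...,2]<hi); q=p[s]
    if len(q)>5:
        r=cv2.minAreaRect(q[:,:2].astype(np.float32)*1000); print(lo,hi,len(q),np.round(q.mean(0),4),np.round(np.median(q[:,2]),4),r)
E
```

```text
table z -7.420564965010534e-05
705 0.0913617616878502 0.38997872004189443 0.5015303106256183
0.01 0.03 573 [ 0.5063 -0.1148  0.0164] 0.0156 ((515.23779296875, -133.46273803710938), (189.5660858154297, 158.34437561035156), 10.621955871582031)
0.03 0.06 167 [ 0.5145 -0.1085  0.0386] 0.0368 ((521.038330078125, -108.01237487792969), (133.3541259765625, 42.8641471862793), 10.397539138793945)
0.06 0.1 56 [ 0.5056 -0.1118  0.0778] 0.0772 ((522.16259765625, -111.63925170898438), (119.5481948852539, 26.31395721435547), 2.647545337677002)
0.1 0.13 309 [ 0.5192 -0.1218  0.1147] 0.1147 ((520.6248779296875, -124.64144134521484), (34.27297592163086, 112.36966705322266), 81.1172866821289)
0.145 0.18 158 [ 0.5187 -0.1234  0.1657] 0.1659 ((520.1605834960938, -124.03215026855469), (16.024858474731445, 94.16409301757812), 63.05756378173828)
```

View pics/z1.png

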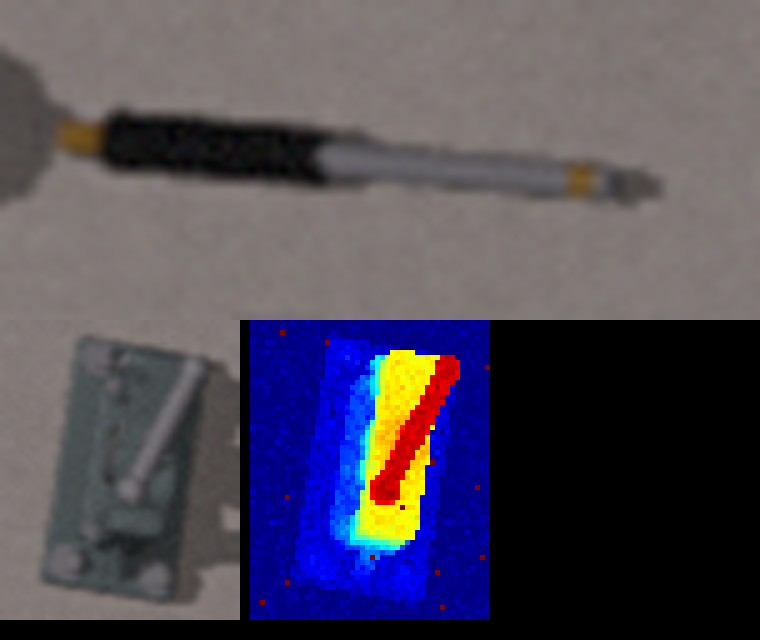

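```bash
cat >> h.py <<'E'
def fpts(d,K,T):
    v,u=np.mgrid[0:d.shape[0],0:d.shape[1]]; x=(u-K[0,2])/K[0,0]; y=(v-K[1,2])/K[1,1]; r=np.hypot(x,y)+1e-9
    s=np.tan(np.minimum(r,1.5))/r; p=np.stack([x*s*d,y*s*d,d,np.ones_like(d)],-1)
    return (p@T.T)[...,:3]
def wrist(name):
    from plant import get_image,get_calibration
    c=get_calibration("wrist"); im,d=get_image("wrist"); K,T=np.array(c["intrinsics"]),np.array(c["world_from_camera"])
    np.savez(f"pics/{name}.npz",im=im,d=d,K=K,T=T); cv2.imwrite(f"pics/{name}.png",im[:,:,::-1]); return im,d,K,T
E
python3 - <<'E'
from h import *; from plant import *
f=np.load("pics/top0.npz"); im,d,K,T=f["im"],f["d"],f["K"],f["T"]
P=[onplane(u,v,K,T,.0075) for u,v in((242.9,202.7),(270.3,204.6),(312.5,208.4))]
print(np.round(P,4)); w=P[2]-P[0]; th=np.arctan2(w[1],w[0]); print(th,np.linalg.norm(w),np.linalg.norm(P[1]-P[0]))
for pos,nm in(((.48,.20,.32),"w1"),((.50,-.02,.34),"w2")):
    movep(pos,[0,np.pi/2,-1.57]); o=observe(); print(o["time_s"],np.round(o["q"],2),np.round(o["eef_pos"],4))
    im,d,K,T=wrist(nm); print(np.round(K,1).tolist(),np.round(T,3).tolist())
E
```

```text
[[0.5107 0.3479 0.0075]
 [0.5058 0.2613 0.0075]
 [0.4954 0.128  0.0075]]
-1.6406044026625224 0.22046258004729014 0.08671120923148613
1.825 [ 0.24 -0.08  1.68  0.    1.54  0.24] [0.4797 0.2008 0.3197]
[[309.7, 0.0, 319.2], [0.0, 309.7, 198.8], [0.0, 0.0, 1.0]] [[1.0, 0.003, 0.001, 0.48], [0.003, -0.961, -0.277, 0.272], [0.0, 0.277, -0.961, 0.462], [0.0, 0.0, 0.0, 1.0]]
2.7667 [-0.2  -0.13  1.69  0.    1.58 -0.2 ] [ 0.5    -0.019   0.3398]
[[309.7, 0.0, 319.2], [0.0, 309.7, 198.8], [0.0, 0.0, 1.0]] [[1.0, 0.002, 0.001, 0.5], [0.002, -0.961, -0.276, 0.052], [0.0, 0.276, -0.961, 0.482], [0.0, 0.0, 0.0, 1.0]]
```

View pics/w2.png

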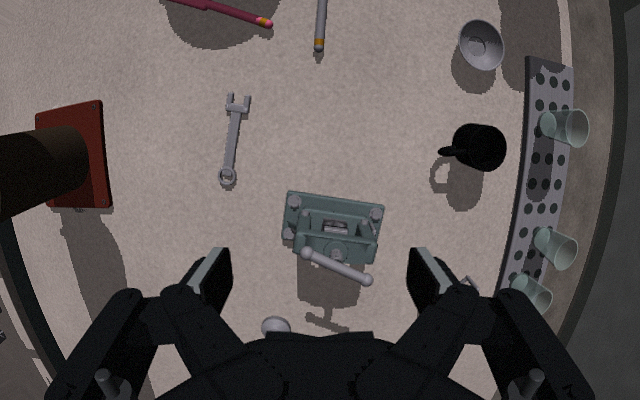

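The wrist view shows the vise foot at about (285–385, 190–265), the lower jaw's V at about (335, 226), and the T-bar running from (305, 252) to (370, 281). The tip of the wand is at (319, 48). I'll fit the geometry from these clouds.

Run:
```python
from h import *
def comp(m):
    m=cv2.morphologyEx(m.astype(np.uint8),cv2.MORPH_OPEN,np.ones((2,2))); n,l,s,c=cv2.connectedComponentsWithStats(m,connectivity=4)
    return l==1+np.argmax(s[1:,4]) if n>1 else m>0
def line(q):
    c=q.mean(0); w=np.linalg.svd(q-c,full_matrices=0)[2][0]; w=w*np.sign(w[np.argmax(abs(w))]); t=(q-c)@w; return c+w*(t.max()+t.min())/2,w,np.ptp(t)
f=np.load("pics/w2.npz"); im,d,K,T=f["im"],f["d"],f["K"],f["T"]; p=fpts(d,K,T); p[d<=0]=9
box=(abs(p[...,0]-.52)<.13)&(abs(p[...,1]+.115)<.09)
print("table",np.median(p[150:180,300:400,2]))
for nm,lo,hi in(("foot",.01,.021),("bridge",.1,.12),("bar",.15,.18)):
    m=comp(box&(p[...,2]>lo)&(p[...,2]<hi)); q=p[m]; r=cv2.minAreaRect((q[:,:2]*1000).astype(np.float32)); print(nm,len(q),np.round(np.median(q[:,2]),4),np.round(r[0],1),np.round(r[1],1),round(r[2],2))
    if nm!="foot": c,w,L=line(q[:,:2]); print("  line",np.round(c,4),np.round(np.arctan2(w[1],w[0]),4),L)
    else:
        e=cv2.approxPolyDP(cv2.findContours(m.astype(np.uint8),0,1)[0][0],4,True)[:,0]; print([np.round(p[v,u],4).tolist() for u,v in e])
# jaw patch
q=p[218:236:2,322:350:3]; print(np.round(q[...,2]*1000).astype(int)); 
m=box&(p[...,2]>.03)&(p[...,2]<.075); print("mid",m.sum())
cv2.imwrite("pics/z2.png",cv2.resize(im[180:300,270:400],None,fx=6,fy=5,interpolation=cv2.INTER_CUBIC)[:,:,::-1])
f=np.load("pics/w1.npz"); im,d,K,T=f["im"],f["d"],f["K"],f["T"]; p=fpts(d,K,T); p[d<=0]=9
w=(abs(p[...,0]-.503)<.03)&(abs(p[...,1]-.24)<.14)
m=comp(w&(p[...,2]>.005)&(p[...,2]<.03)); q=p[m]; c,dr,L=line(q[:,:2]); print("wand",len(q),np.round(c,4),np.arctan2(*-dr[::-1]),L,"top z",np.percentile(q[:,2],95))
hsv=im.max(-1); dk=comp(m&(hsv<45)); q=p[dk]; c,dr,L=line(q[:,:2]); r=cv2.minAreaRect((q[:,:2]*1000).astype(np.float32)); print("sleeve",len(q),np.round(c,4),dr,L,r)
v,u=np.where(m); a=im[max(v.min()-8,0):v.max()+8,u.min()-15:u.max()+15]; a=cv2.resize(a,None,fx=3,fy=3)[:,:,::-1]; print(a.shape,u.min(),v.min(),v.max()); cv2.imwrite("pics/z3.png",a)
```

```text
table -0.00029372942145680647
foot 1769 0.0141 [4762.5 4380.1] [12536.9   166.7] 46.71
[[0.4514, -0.0747, 0.014], [0.4374, -0.1574, 0.0007], [0.4516, -0.1435, 0.0201], [0.4674, -0.1138, 0.1103], [0.451, -0.1093, 0.0194], [0.4689, -0.1012, 0.0471], [0.4907, -0.0941, 0.0147], [0.5761, -0.1115, 0.0129], [0.5917, -0.1253, 0.0134], [0.6016, -0.1584, -0.001], [0.6032, -0.0946, 0.013]]
bridge 1523 0.1134 [4771.2 4368. ] [12543.    164.7] 46.85
  line [4.7336 4.4033] 0.8217 12.543042043259204
bar 916 0.165 [4714.9 4422. ] [12539.7   188. ] 47.75
  line [4.7312 4.4073] 0.8225 12.540323394266919
[[ 32  38  36  32  33  35  34  35  35  33]
 [ 33  47  45  43  41  39  36  34  33  35]
 [ 42  53  54  49  44  46  48  45  45  33]
 [ 46  54  53  49  44  47  52  52  49  34]
 [ 55  72  71  71  68  66  52  54  54  33]
 [ 53  80  79  79  77  75  73  71  69  34]
 [ 53  80  82  80  81  81  78  76  74  35]
 [ 99 100  97  97  80  81  82  80  80  33]
 [108 107 106 104 101 100  98  98  96  33]]
mid 1332
wand 1894 [4.7128 4.6055] -2.340410951684862 12.278667901017958 top z 0.01574438665986884
sleeve 910 [4.7409 4.6389] [0.69840974 0.71569814] 12.19167148195574 ((4729.9765625, 4649.4443359375), (12191.6748046875, 69.5234375), 45.861961364746094)
(492, 162, 3) 328 49 197
```

View pics/z2.png

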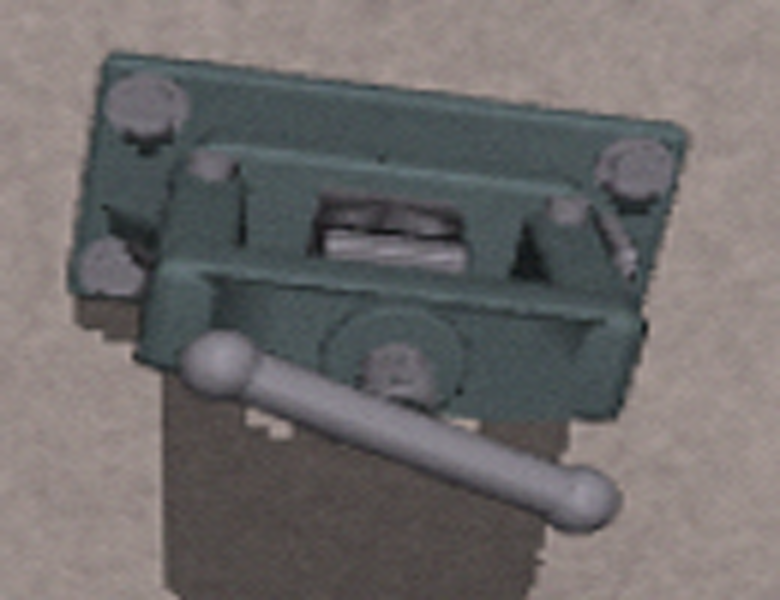

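```bash
cat >> h.py <<'E'
def comp(m):
    m0=m; m=cv2.morphologyEx(m.astype(np.uint8),cv2.MORPH_OPEN,np.ones((3,3))); n,l,s,c=cv2.connectedComponentsWithStats(m,connectivity=4)
    return (l==1+np.argmax(s[1:,4]))&m0
def line(q):
    c=q.mean(0); w=np.linalg.svd(q-c,full_matrices=0)[2][0]; t=(q-c)@w; return c+w*(t.max()+t.min())/2,w,np.ptp(t)
E
python3 - <<'E'
from h import *
f=np.load("pics/w2.npz"); im,d,K,T=f["im"],f["d"],f["K"],f["T"]; p=fpts(d,K,T)
ok=d>0; box=ok&(abs(p[...,0]-.52)<.13)&(abs(p[...,1]+.115)<.09)
for nm,lo,hi in(("foot",.008,.021),("bridge",.108,.118),("bar",.15,.18)):
    m=comp(box&(p[...,2]>lo)&(p[...,2]<hi)); q=p[m]; r=cv2.minAreaRect((q[:,:2]*1000).astype(np.float32)); print(nm,len(q),np.round(np.median(q[:,2]),4),np.round(r[0],1),np.round(r[1],1),round(r[2],2))
    c,w,L=line(q[:,:2]); print("  line",np.round(c,4),np.round(np.arctan(w[1]/w[0]),4),L,"zmax",np.percentile(q[:,2],95))
# front (+y) top edge of the foot: per column first foot pixel
m=comp(box&(p[...,2]>.010)&(p[...,2]<.021)); E=np.array([p[np.where(m[:,u])[0][0],u] for u in range(295,378)]); k=np.polyfit(E[:,0],E[:,1],1); print("foot +y edge",k,"angle",np.arctan(k[0]))
m=comp(box&(p[...,2]>.095)&(p[...,2]<.118)); E=np.array([p[np.where(m[:,u])[0][0],u] for u in range(303,372)]); k=np.polyfit(E[:,0],E[:,1],1); print("bridge +y edge",k,np.arctan(k[0]))
m=comp(box&(p[...,2]>.066)&(p[...,2]<.09)&(p[...,0]>.49)&(p[...,0]<.54)); q=p[m]; print("upperjaw",len(q),q.min(0),q.max(0),q.mean(0))
f=np.load("pics/w1.npz"); im,d,K,T=f["im"],f["d"],f["K"],f["T"]; p=fpts(d,K,T); ok=d>0
w=ok&(abs(p[...,0]-.503)<.03)&(abs(p[...,1]-.24)<.14)
m=comp(w&(p[...,2]>.004)&(p[...,2]<.03)); q=p[m]; c,dr,L=line(q[:,:2]); dr*=-np.sign(dr[1]); print("wand",len(q),np.round(c,4),np.arctan2(dr[1],dr[0]),L,"top z",np.percentile(q[:,2],95))
t=(q[:,:2]-c)@dr; print("ends",c+dr*t.min(),c+dr*t.max())
dk=comp(w&(im.max(-1)<45)); q=p[dk]; t=(q[:,:2]-c)@dr; print("sleeve",len(q),"rear/front",np.percentile(t,[1,99]),c+dr*np.percentile(t,[1,99]).mean(),np.percentile((q[:,:2]-c)@[-dr[1],dr[0]],[1,50,99]),np.percentile(q[:,2],[50,95]))
E
```

```text
foot 1773 0.0139 [ 521.5 -120.8] [ 82.  161.5] 82.37
  line [ 0.5208 -0.0992] -0.0126 0.16588709791500844 zmax 0.019800297936148934
bridge 513 0.113 [ 550.7 -127.8] [33.2 52.6] 81.23
  line [ 0.5539 -0.1218] -0.7198 0.058720174145870635 zmax 0.11717817394383692
bar 910 0.165 [ 521.1 -122.6] [15.8 95.9] 62.05
  line [ 0.5218 -0.1213] -0.4726 0.09589062252458078 zmax 0.16754362845763046
foot +y edge [-0.15917186  0.00110187] angle -0.1578476914113872
bridge +y edge [-0.16231273 -0.02180348] -0.16090944744031216
upperjaw 156 [ 0.50581953 -0.1136412   0.06638224] [ 0.53891534 -0.1049905   0.08242702] [ 0.52226791 -0.10885963  0.0762855 ]
wand 1895 [0.5059 0.2565] -1.6445269260347672 0.22144685917732723 top z 0.015668582503476053
ends [0.51403798 0.36687451] [0.49772536 0.14602929]
sleeve 14334 rear/front [0.03479537 0.06060221] [0.502368  0.2088827] [-0.02901836 -0.00435136  0.02955901] [0.40614483 0.42150342]
```

```bash
cat >> h.py <<'E'
PI2=np.pi/2
DR=np.array([np.cos(-1.6445),np.sin(-1.6445)]); SL=np.array([.5096,.3064])
VY=-.157; SC=np.array([.5213,-.1218]); YV=np.array([-np.sin(VY),np.cos(VY)])
S=.025  # grasp this far behind the sleeve's centre
def st(tag):
    from plant import observe
    o=observe(); print(tag,round(o["time_s"],2),np.round(o["eef_pos"],4),np.round(o["ft_force"],2),np.round(o["torque"],3),round(o["opening"],4)); return o
E
python3 - <<'E'
from h import *; from plant import *
g=SL-S*DR; R=[0,PI2,-1.6445]
gripper_to(.05)
movep([*g,.10],R); st("above")
print(move_l([*g,.004],.1,max_force=15)); st("down")
gripper_to(.0,80); st("grip")
move_l([*g,.10],.1); st("up"); wrist("w3")
E
```

```text
above 4.83 [0.5126 0.3308 0.1011] [0.87 0.1  0.99] [ 0.015 -0.031 -0.008] 0.0501
False
down 5.93 [0.5122 0.3317 0.0048] [-0.15  0.56 -0.14] [-0.003  0.004 -0.049] 0.0502
grip 6.29 [0.5123 0.3317 0.0052] [-0.81 -0.47  6.25] [-0.128  0.183 -0.028] 0.0216
up 7.4 [0.5108 0.331  0.099 ] [ 0.18  0.21 -1.72] [ 0.164 -0.026  0.008] 0.0214
```

View pics/w3.png

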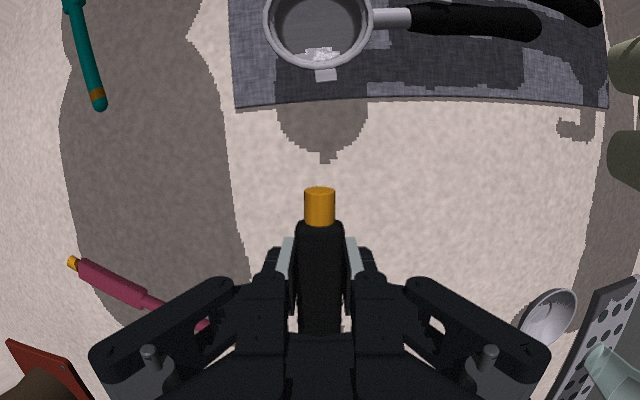

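The sleeve is held centrally by its rear half, with the brass stub at (320, 205). Next I'll go to the pre-insert pose and measure the tube's level and line with the top camera.

```bash
cat >> h.py <<'E'
def tcpxy(back): return SC+YV*(.016+back+.045+S)   # TCP xy with the shoulder `back` short of home
RV=[0,PI2,VY-PI2]
E
python3 - <<'E'
from h import *; from plant import *
move_l([*tcpxy(.15),.12],.2,RV)
move_l([*tcpxy(.15),.055],.1); o=st("pre")
res=[]
for n in ("top","scene"):
    im,d=get_image(n); c=get_calibration(n); K,T=np.array(c["intrinsics"]),np.array(c["world_from_camera"])
    np.savez(f"pics/{n}1.npz",im=im,d=d,K=K,T=T)
    p=pts(im,d,K,T,(0,0,640,400))[0]
    a=(p[...,:2]-SC)@YV; b=(p[...,:2]-SC)@[YV[1],-YV[0]]
    m=comp((d>0)&(a>.045)&(a<.175)&(abs(b)<.03)&(p[...,2]>.035)&(p[...,2]<.085))
    q=p[m]; A=a[m]; B=b[m]; print(n,len(A),A.min(),A.max())
    for lo in np.arange(.045,.175,.02):
        s=(A>=lo)&(A<lo+.02)
        if s.sum()>4: print(f"  a {lo:.3f} n {s.sum()} zmed {np.median(q[s,2]):.4f} z90 {np.percentile(q[s,2],90):.4f} bmid {(B[s].min()+B[s].max())/2:.4f} w {np.ptp(B[s]):.4f}")
    u,v=np.where(m)[::-1]; cr=im[max(v.min()-20,0):v.max()+40,max(u.min()-30,0):u.max()+60]; cv2.imwrite(f"pics/{n}1.png",cv2.resize(cr,None,fx=4,fy=4)[:600,:800,::-1])
E
```

```text
pre 9.53 [0.5587 0.1114 0.0555] [ 0.67 -0.41 -0.9 ] [0.118 0.018 0.012] 0.0217
top 140 0.04958954592719938 0.13817301712602448
  a 0.045 n 24 zmed 0.0615 z90 0.0652 bmid -0.0008 w 0.0151
  a 0.065 n 33 zmed 0.0626 z90 0.0676 bmid -0.0008 w 0.0152
  a 0.085 n 32 zmed 0.0624 z90 0.0703 bmid -0.0008 w 0.0152
  a 0.105 n 31 zmed 0.0638 z90 0.0680 bmid -0.0007 w 0.0131
  a 0.125 n 20 zmed 0.0632 z90 0.0696 bmid -0.0013 w 0.0124
scene 153 0.05352475968501576 0.1746525070808018
  a 0.045 n 17 zmed 0.0616 z90 0.0645 bmid 0.0018 w 0.0146
  a 0.065 n 22 zmed 0.0616 z90 0.0659 bmid 0.0038 w 0.0112
  a 0.085 n 27 zmed 0.0621 z90 0.0652 bmid 0.0011 w 0.0160
  a 0.105 n 24 zmed 0.0620 z90 0.0652 bmid 0.0003 w 0.0151
  a 0.125 n 23 zmed 0.0627 z90 0.0647 bmid 0.0018 w 0.0134
  a 0.145 n 23 zmed 0.0641 z90 0.0668 bmid 0.0046 w 0.0121
  a 0.165 n 17 zmed 0.0637 z90 0.0676 bmid 0.0031 w 0.0204
```

The tube is on the vise's line laterally and droops about 0.02 rad towards the tip. I'll level it and insert under force guard.

```bash
cat >> h.py <<'E'
RI=[0,PI2-.018,VY-PI2]
E
python3 - <<'E'
from h import *; from plant import *
move_l([*tcpxy(.15),.0535],.1,RI); st("lev")
hit=move_l([*tcpxy(.10),.0535],.08,max_force=6); st(f"in1 {hit}")
if not hit:
    hit=move_l([*tcpxy(.008),.0535],.06,max_force=6); st(f"in2 {hit}")
E
```

```text
lev 9.88 [0.5585 0.1115 0.054 ] [ 0.18 -0.31 -1.5 ] [ 0.196 -0.02   0.009] 0.0219
in1 False 10.66 [0.5505 0.0618 0.0536] [-0.49  0.69 -0.5 ] [0.106 0.027 0.009] 0.0217
in2 False 12.34 [ 0.536  -0.0287  0.0535] [ 0.65 -0.16 -1.57] [ 0.191 -0.     0.028] 0.0215
```

Run:
```python
from h import *; from plant import *
hit=move_l([*tcpxy(.008),.0475],.01,max_force=4); o=st(f"low {hit}"); z=o["eef_pos"][2]
z=float(z)
hit=move_l([*tcpxy(-.010),z],.012,max_force=6); st(f"push {hit}")
im,d=get_image("scene"); np.savez("pics/scene2.npz",im=im,d=d); cv2.imwrite("pics/scene2.png",cv2.resize(im[150:270,190:350],None,fx=5,fy=5,interpolation=cv2.INTER_CUBIC)[:,:,::-1])
```

```text
low True 12.82 [ 0.5363 -0.0288  0.0492] [0.87 0.72 2.85] [-0.209 -0.064  0.073] 0.0215
push True 13.71 [ 0.5349 -0.038   0.0494] [-0.4   1.35  3.72] [-0.113  0.051 -0.045] 0.0215
```

View pics/scene2.png

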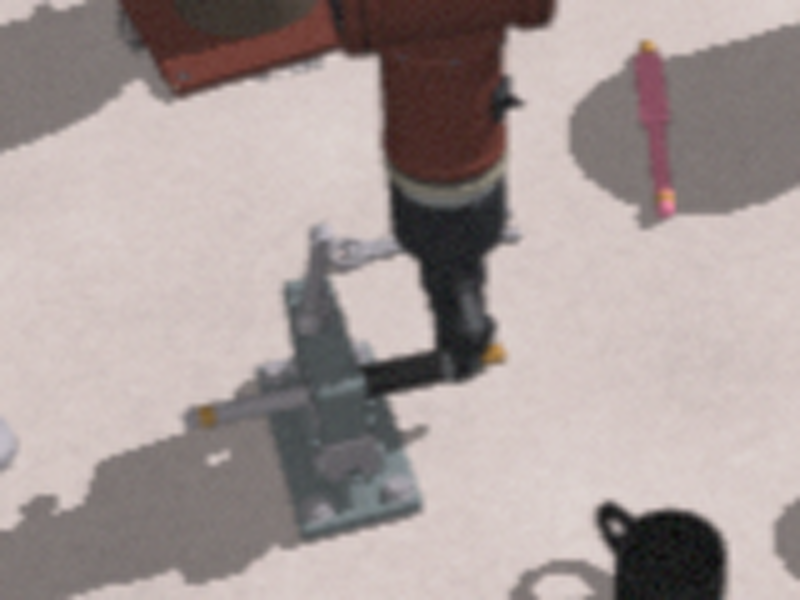

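The wand is through the window and the sleeve meets the jaw near y = −0.038. I'll confirm the stop with a firmer push, then release.

Run:
```python
from h import *; from plant import *
o=observe(); p=np.array(o["eef_pos"])
hit=move_l([*(p[:2]-YV*.006),p[2]],.012,max_force=12); o=st(f"push2 {hit}")
hold(.2); st("held")
gripper_to(.05); hold(.3); o=st("open"); p=o["eef_pos"]
move_l([p[0],p[1],.20],.15); move_l([*(np.array(p[:2])+YV*.06),.24],.2); st("up"); wrist("w4")
im,d=get_image("top"); np.savez("pics/top2.npz",im=im,d=d); cv2.imwrite("pics/top2.png",im[:,:,::-1])
```

```text
push2 True 14.1 [ 0.535  -0.038   0.0496] [0.24 1.38 3.96] [-0.019  0.147 -0.022] 0.0215
held 14.3 [ 0.535  -0.038   0.0496] [-1.21  0.39  4.87] [-0.1    0.162 -0.084] 0.0215
open 14.98 [ 0.5351 -0.038   0.0496] [-0.9  -0.44 -0.1 ] [-0.057  0.013  0.001] 0.05
up 16.64 [0.5441 0.0213 0.2391] [ 0.12 -0.47 -0.81] [ 0.028  0.008 -0.051] 0.0501
```

View pics/w4.png

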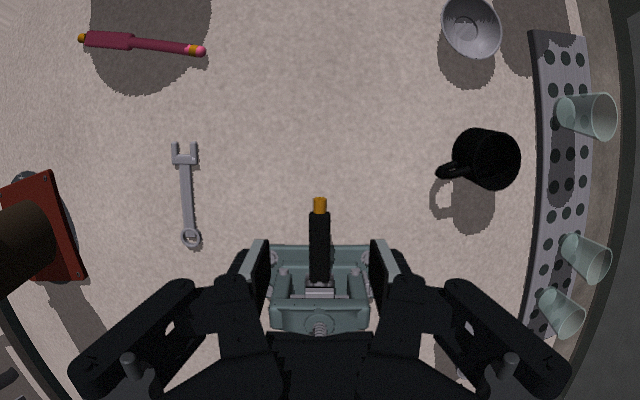

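The wand lies in the jaw with its sleeve front at about (320, 283), aligned with the vise. I'll check its position numerically, then grip the T-bar.

```bash
cat >> h.py <<'E'
BY=-.475
def rd(n=10,dt=.02):
    from plant import observe,hold
    L=[]
    for _ in range(n):
        hold(dt); o=observe(); L.append(np.r_[o["ft_force"],o["torque"]])
    return np.mean(L,0),np.std(L,0)/n**.5
E
python3 - <<'E'
from h import *; from plant import *
f=np.load("pics/w4.npz"); im,d,K,T=f["im"],f["d"],f["K"],f["T"]; p=fpts(d,K,T); a=(p[...,:2]-SC)@YV; b=(p[...,:2]-SC)@[YV[1],-YV[0]]
m=comp((d>0)&(a>.035)&(a<.14)&(abs(b)<.025)&(p[...,2]>.045)&(p[...,2]<.08)); A,B,Z=a[m],b[m],p[...,2][m]
print("stub rear (exp .122)",A.max()); k=np.polyfit(A,B,1); kz=np.polyfit(A,Z,1); print("lat",k,"z",kz,np.polyval(kz,.1),np.percentile(Z,95))
movep([*SC,.23],[0,PI2,BY]); o=st("over"); print(np.round(o["q"],3))
print("hit",move_l([*SC,.143],.1,max_force=10)); print(np.round(rd(15)[0],3)); 
gripper_to(0,40); o=st("grip"); print(np.round(rd(15)[0],3))
E
```

```text
stub rear (exp .122) 0.12121176810258807
lat [ 0.00963613 -0.00012708] z [-0.02876338  0.06300092] 0.060124577411483554 0.06274022256400652
over 18.12 [ 0.5211 -0.1219  0.2298] [0.43 1.13 0.62] [ 0.006 -0.05   0.001] 0.05
[-0.377  0.007  1.762  0.     1.373 -1.472]
hit False
[-0.147  0.06  -0.027 -0.011 -0.011 -0.01 ]
grip 19.81 [ 0.5204 -0.1238  0.1434] [-5.93 -7.98  3.09] [-1.03   0.864 -0.066] 0.0114
[-5.206 -7.273  3.469 -1.082  0.843 -0.035]
```

```bash
cat >> h.py <<'E'
HC=np.array([.5203,-.1239]); HZ=.143
def turn(th):
    from plant import move_l
    move_l([*HC,HZ-.002*th],.15,[0,PI2,BY-th])
E
python3 - <<'E'
from h import *; from plant import *
turn(0); gripper_to(0,110); m,s=rd(15); st("g"); print(np.round(m,3),np.round(s,3))
for th in (.2,.4,.6):
    turn(th); m,s=rd(12); o=observe(); print(th,round(o["time_s"],2),np.round(m,3),"sTz",round(s[5],3),np.round(o["q"][5],3),np.round(o["eef_pos"],4))
im,d=get_image("top"); cv2.imwrite("pics/top3.png",cv2.resize(im[160:240,350:450],None,fx=6,fy=6)[:,:,::-1])
E
```

```text
g 20.77 [ 0.5204 -0.1241  0.1436] [-3.56 -0.67  5.97] [ 0.009  0.513 -0.087] 0.0096
[-3.482e+00 -6.600e-01  5.539e+00 -2.000e-03  5.060e-01 -9.400e-02] [0.101 0.117 0.117 0.006 0.005 0.008]
0.2 21.32 [-2.897 -0.139  5.465  0.028  0.45  -0.186] sTz 0.009 -1.277 [ 0.5204 -0.1239  0.1432]
0.4 21.88 [-2.405  0.098  5.188  0.097  0.348 -0.215] sTz 0.005 -1.077 [ 0.5206 -0.1238  0.1428]
0.6 22.43 [-1.947  0.868  5.047  0.158  0.234 -0.203] sTz 0.009 -0.878 [ 0.5207 -0.1238  0.1424]
```

View pics/top3.png

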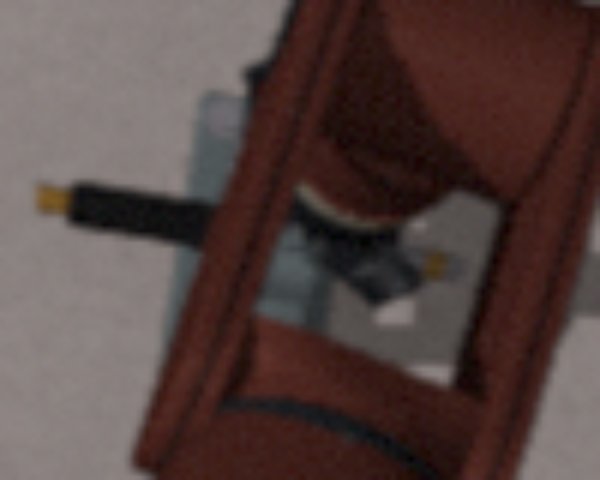

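Run:
```python
from h import *; from plant import *
from scipy.spatial.transform import Rotation as Ro
R=Ro.from_euler("xyz",observe()["tcp_rot"]).as_matrix(); print(np.round(R,3))
for th in (.8,1.0):
    turn(th); o0=observe(); m,s=rd(12); o=observe(); print(th,round(o["time_s"],2),np.round(m,3),"sTz",round(s[5],3),"j6",np.round(o["joint_torque"],2),o["opening"])
wrist("w5"); f=np.load("pics/w5.npz"); cv2.imwrite("pics/w5c.png",f["im"][150:400,150:490,::-1])
```

```text
[[ 0.001  0.879  0.477]
 [-0.     0.477 -0.879]
 [-1.     0.001  0.   ]]
0.8 23.02 [-0.877  1.467  5.39   0.225  0.134 -0.187] sTz 0.013 j6 [ -0.41 -37.95 -34.35  -0.37  -0.41  -0.19] 0.00974652146255803
1.0 23.57 [-0.273  1.745  5.102  0.311 -0.063 -0.199] sTz 0.008 j6 [ -0.74 -37.88 -33.95  -0.59  -0.16  -0.19] 0.009796972385352131
```

View pics/w5c.png

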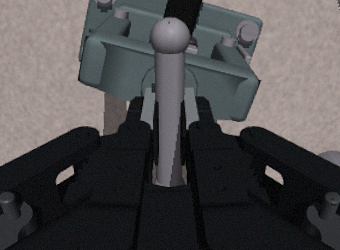

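The gripper holds the bar squarely and the handle turns with it; the free-running moment reads a steady −0.20 N m. I'll carry on in small steps and stop when the moment departs from that level.

Run:
```python
from h import *; from plant import *
base=-.2; L=[]; t=[1.2,1.35]+list(np.arange(1.45,3.96,.1)); 
for th in t:
    turn(th); m,s=rd(8); o=observe(); L.append((th,m[5]))
    print(round(th,2),round(o["time_s"],2),"F",np.round(m[:3],1),"Tz",round(m[5],3),"+-",round(s[5],3),"q6",round(o["q"][5],2),round(o["joint_torque"][5],3))
    if abs(m[5]-base)>.09 and len(L)>1 and abs(L[-2][1]-base)>.03: break
```

```text
1.2 24.11 F [1.3 2.2 5.2] Tz -0.186 +- 0.006 q6 -0.28 -0.185
1.35 24.54 F [3.1 2.4 5.2] Tz -0.194 +- 0.007 q6 -0.14 -0.184
1.45 24.93 F [3.8 2.6 4.9] Tz -0.182 +- 0.004 q6 -0.04 -0.183
1.55 25.31 F [4.5 2.8 4.8] Tz -0.187 +- 0.009 q6 0.06 -0.182
1.65 25.69 F [5.1 2.1 4.8] Tz -0.182 +- 0.013 q6 0.16 -0.182
1.75 26.07 F [5.  2.5 4.4] Tz -0.183 +- 0.006 q6 0.26 -0.181
1.85 26.46 F [5.4 2.2 4.2] Tz -0.186 +- 0.007 q6 0.36 -0.181
1.95 26.84 F [5.8 1.9 3.9] Tz -0.178 +- 0.012 q6 0.46 -0.181
2.05 27.23 F [6.  1.8 3.5] Tz -0.18 +- 0.008 q6 0.56 -0.18
2.15 27.61 F [6.5 1.3 3.9] Tz -0.2 +- 0.011 q6 0.66 -0.18
2.25 27.99 F [6.5 1.2 3.1] Tz -0.171 +- 0.009 q6 0.76 -0.18
2.35 28.38 F [6.6 0.7 2.9] Tz -0.162 +- 0.011 q6 0.86 -0.169
2.45 28.76 F [6.9 0.5 2.9] Tz -0.141 +- 0.004 q6 0.96 -0.143
2.55 29.14 F [6.6 0.3 3.1] Tz -0.103 +- 0.008 q6 1.06 -0.109
```

Run:
```python
from h import *; from plant import *
def s(n,dt):
    r=[]
    for _ in range(n):
        o=observe(); r.append((round(float(o["q"][5]),4),round(float(o["joint_torque"][5]),3),round(float(o["torque"][2]),2))); hold(dt)
    return r
for th in (2.58,2.61,2.64):
    turn(th); print(th,s(6,.02)[::1])
o=observe(); print(o["time_s"],[round(float(x),3) for x in o["q"]], o["tcp_rot"])
```

```text
2.58 [(1.0933, 0.012, -0.07), (1.0932, -0.011, -0.02), (1.0932, -0.025, -0.08), (1.0932, -0.033, -0.08), (1.0932, -0.038, -0.06), (1.0931, -0.041, -0.02)]
2.61 [(1.1233, 0.026, -0.05), (1.1232, 0.003, 0.03), (1.1231, -0.011, -0.06), (1.1231, -0.02, -0.08), (1.1232, -0.025, -0.07), (1.1231, -0.028, -0.01)]
2.64 [(1.1533, 0.037, -0.03), (1.1532, 0.014, 0.01), (1.1531, 0.0, -0.07), (1.1531, -0.008, 0.04), (1.1531, -0.013, -0.02), (1.1531, -0.016, -0.01)]
30.1917 [-0.381, 0.094, 1.85, -0.0, 1.193, 1.153] [ 2.67611061  1.56680658 -0.42915199]
```

Run:
```python
from h import *; from plant import *
turn(2.74); r=[]
for _ in range(10):
    o=observe(); r.append((round(float(o["joint_torque"][5]),3),round(float(o["torque"][2]),2))); hold(.02)
print(r,st("2.74")["joint_torque"][5])
for _ in range(6): hold(.1); print(round(float(observe()["joint_torque"][5]),3),end=" ")
```

```text
2.74 30.61 [ 0.5218 -0.1248  0.1383] [ 6.75 -0.58  3.64] [-0.2   -0.963 -0.044] 0.0097
[(0.181, -0.07), (0.097, -0.04), (0.044, 0.02), (0.011, -0.04), (-0.009, -0.07), (-0.021, -0.05), (-0.028, 0.0), (-0.032, -0.09), (-0.035, -0.04), (-0.036, -0.06)] -0.037099242908880115
-0.038 -0.038 -0.038 -0.038 -0.038 -0.038
```

The settled reading depends on step speed: the handle coasts ahead, so friction is left reversed. I'll back off and re-approach slowly, to get a true free-running level to compare against.

```bash
cat >> h.py <<'E'
def slow(th,dth,rate,n=5):
    from plant import move_l,hold,observe
    t0=observe()["time_s"]; move_l([*HC,HZ-.002*th],.002*rate,[0,PI2,BY-th]); t1=observe()["time_s"]
    hold(.06); m,s=rd(n,.02); o=observe(); j=o["joint_torque"][5]
    print(f"{th:.3f} t{o['time_s']:.2f} mv{t1-t0:.2f} Tz {m[5]:.3f} j6 {j:.3f}"); return m[5],j
E
python3 - <<'E'
from h import *; from plant import *
for th in (2.6,2.4,2.1,1.95): slow(th,0,.6,2)
for th in (2.0,2.05,2.1,2.15,2.2): slow(th,0,.2)
E
```

```text
2.600 t31.59 mv0.29 Tz 0.203 j6 0.201
2.400 t32.03 mv0.35 Tz 0.159 j6 0.139
2.100 t32.58 mv0.45 Tz 0.120 j6 0.131
1.950 t32.97 mv0.30 Tz 0.119 j6 0.125
2.000 t33.36 mv0.25 Tz -0.168 j6 -0.171
2.050 t33.75 mv0.25 Tz -0.176 j6 -0.175
2.100 t34.14 mv0.25 Tz -0.193 j6 -0.175
2.150 t34.53 mv0.25 Tz -0.190 j6 -0.175
2.200 t34.92 mv0.25 Tz -0.197 j6 -0.175
```

Run:
```python
from h import *; from plant import *
for th in (2.3,2.4,2.5,2.6,2.7,2.75,2.8,2.85,2.9):
    tz,j=slow(th,0,.25,4)
    if max(tz,j)>-.012: break
```

```text
2.300 t35.30 mv0.25 Tz -0.192 j6 -0.178
2.400 t35.67 mv0.25 Tz -0.137 j6 -0.156
2.500 t36.05 mv0.25 Tz -0.113 j6 -0.126
2.600 t36.42 mv0.25 Tz -0.089 j6 -0.088
2.700 t36.80 mv0.25 Tz -0.017 j6 -0.048
2.750 t37.17 mv0.25 Tz -0.029 j6 -0.022
2.800 t37.55 mv0.25 Tz 0.040 j6 0.005
```

The slow approach gives a clean result. The free level is −0.175, the slope at the end is 0.05 per 0.1 rad, and the moment is now 0.18 N m above the free level, which is mid-band. I'll release, retreat and check.

Run:
```python
from h import *; from plant import *
gripper_to(.05); hold(.2); st("open")
o=observe(); x,y,z=o["eef_pos"]
move_l([x,y,.23],.12); movep([*(SC+YV*.13),.34],RV); hold(.3); st("away")
def bar(p,d):
    m=comp((d>0)&(np.hypot(p[...,0]-.52,p[...,1]+.124)<.06)&(p[...,2]>.142)&(p[...,2]<.175)); q=p[m]; c,w,L=line(q[:,:2]); return np.round(c,4),round(float(np.arctan(w[1]/w[0])),3),round(L,4),np.round(np.percentile(q[:,2],95),4)
im,d,K,T=wrist("w6"); p=fpts(d,K,T); print("bar",bar(p,d),"exp yaw",BY-2.8+np.pi)
a=(p[...,:2]-SC)@YV; b=(p[...,:2]-SC)@[YV[1],-YV[0]]
m=comp((d>0)&(a>.035)&(a<.14)&(abs(b)<.025)&(p[...,2]>.045)&(p[...,2]<.08)); A,B,Z=a[m],b[m],p[...,2][m]
print("stub rear",A.max(),"lat",np.polyfit(A,B,1),"z",np.polyfit(A,Z,1))
hold(1); im,d,K,T=wrist("w7"); print("bar later",bar(fpts(d,K,T),d))
```

```text
open 38.22 [ 0.5202 -0.1239  0.1374] [ 0.09 -0.92  0.49] [-0.058  0.033  0.028] 0.05
away 40.62 [0.5415 0.0063 0.3397] [-0.3   0.9  -0.22] [-0.023  0.002 -0.011] 0.0502
bar (array([ 0.5223, -0.1208]), -0.121, np.float64(0.096), np.float64(0.1621)) exp yaw -0.1334073464102068
stub rear 0.12047747797792056 lat [ 0.00582013 -0.00038119] z [-0.03064185  0.06294315]
bar later (array([ 0.5218, -0.1207]), -0.125, np.float64(0.0946), np.float64(0.1621))
```

View pics/w7.png

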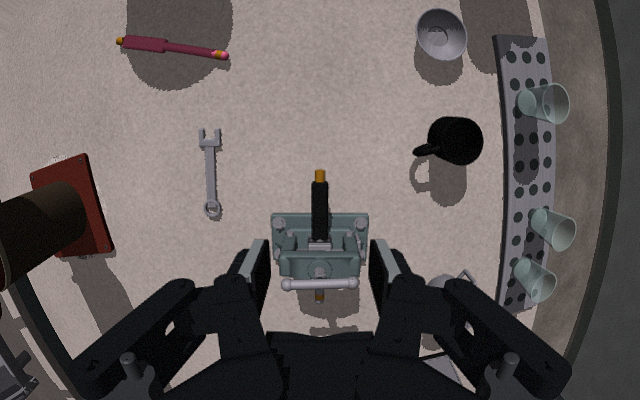

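The bar stands still at −0.12 rad at about (320, 284), the sleeve front is against the jaw at about (320, 242), and the bystanders look undisturbed. I'll hand it in.

```bash
python3 -c "
from plant import *
job_done(); print(observe()['time_s'])"
```

```text
the job is handed in; nothing more can be done
the job is handed in; nothing more can be done
```

The wand is clamped in the yoke vise and the job is handed in, at about 42 s on the robot's clock. `job_done()` gives no verdict, so what follows rests on my own checks.

**What I did:** I gripped the wand by the rear half of its sleeve and levelled a droop of about 0.02 rad. I slid it through the jaws until the sleeve met the lower jaw, which a second push confirmed, then let go. I then turned the T-handle 2.8 rad clockwise, released it and moved clear.

**Clamping:**
- **Torque:** it ended about 0.18 N m above the free-running level. At 2 mm per radian that is roughly 90 N on the tube.
- **First pass unclear:** stopped readings changed with step speed and had the opposite sign to the one I expected for drag. I never fully explained this.
- **How I settled it:** I backed off and re-approached slowly. This gave a steady free level of −0.175 N m, and the final slope matched the expected 0.05 N m per 0.1 rad. Readings from both turning directions agreed to about 0.01 N m.
- **Noise:** the wrist moment at the last step read slightly higher, 0.21 N m above the free level, also within the band.

**Last checks after letting go:**
- **Handle:** the bar stayed at about −0.12 rad over 1 s, against −0.133 expected. It had dropped about 5.4 mm.
- **Wand along the jaw:** its rear end was about 1.5 mm from its expected place. The camera fits for the vise disagreed by about 2 mm along the wand, so the physical stop is the better evidence.
- **Wand angle:** it was within 0.01 rad sideways. A fitted slope of 0.03 rad in height was the same before clamping; I put it down to the thinner brass stub being in the fit.
- **Bystanders:** the ones in the final picture looked undisturbed, but I did not measure any of them.

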